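# Swap the lacquer jar for the pen on the bed

### The job

The pen lying on the white bed of the finishing board is the next to be lacquered. First put the black jar from the white coaster back upright in the crate's empty cell, then take the jar of that pen's colour out of the crate and stand it wholly on the coaster. Set the jars down without dropping or tipping them, and leave the pens, the other two jars and everything else on the bench where they are.

Things in the scene. Friction and masses are not known exactly. Their poses are not given: they have to be found in the camera images.
- crate: open wooden crate, 172 x 172 mm, 46 mm tall, walls and the cross-shaped divider 6 mm thick and 46 mm high, making 2 x 2 square cells. Cell centres are at (+-41.5 mm, +-41.5 mm) along its x and y axes; the inner floor is 6 mm above its origin. Fixed. Origin at the centre of its underside. At the start three cells hold a coloured jar and one is empty (a thin grey felt disc lies on its floor)
- coaster: round white coaster, 96 mm diameter, 5 mm thick, fixed; origin at the centre of its underside (its top is 5 mm higher)
- jar_black: cylindrical black lacquer jar with a black screw lid and a white paper band, 42 mm diameter and 85 mm tall, straight-sided; it stands on the coaster at the start. Origin at the centre of its underside, z up
- jar_red: cylindrical red lacquer jar with a red screw lid and a white paper band, 42 mm diameter and 85 mm tall, straight-sided; it stands in one of the crate's cells at the start. Origin at the centre of its underside, z up
- jar_yellow: cylindrical yellow lacquer jar with a yellow screw lid and a white paper band, 42 mm diameter and 85 mm tall, straight-sided; it stands in one of the crate's cells at the start. Origin at the centre of its underside, z up
- jar_blue: cylindrical blue lacquer jar with a blue screw lid and a white paper band, 42 mm diameter and 85 mm tall, straight-sided; it stands in one of the crate's cells at the start. Origin at the centre of its underside, z up
- board: dark wooden finishing board, 170 x 130 x 14 mm, fixed, with three parallel pen grooves along its x axis (ridges up to 21 mm high); one groove, the one towards its +y edge, has a wide white bed, the other two are plain wood. Origin at the centre of its underside
- bed (a point): middle of the white bed's groove, on the board's top
- pen_red: red pen with a thin brass band, 136 mm long, 14 mm diameter, lying along its x axis in one of the board's three grooves (grooves 37 mm apart or more). Origin on its underside at mid-length
- pen_yellow: yellow pen with a thin brass band, 136 mm long, 14 mm diameter, lying along its x axis in one of the board's three grooves (grooves 37 mm apart or more). Origin on its underside at mid-length
- pen_blue: blue pen with a thin brass band, 136 mm long, 14 mm diameter, lying along its x axis in one of the board's three grooves (grooves 37 mm apart or more). Origin on its underside at mid-length
- wax_tin: flat round aluminium tin with a green top, 60 mm diameter, 22 mm tall; bystander, origin under its centre
- tape: roll of orange tape lying flat, 84 mm diameter, 22 mm tall; bystander, origin under its centre
- loupe: white loupe, 36 mm diameter, 30 mm tall; bystander, origin under its centre
- brush: brush 190 mm long lying on the bench along its x axis; bystander
- graver: screwdriver-like graver 180 mm long lying on the bench along its x axis; bystander

How it is judged:
By the outcome, as a careful person would: the job done as asked, in the order asked, and still so for the second after the job is handed in, with the robot touching nothing.
It also fails if it takes over 56 s, if anything falls off the work surface, if the arm or the gripper's body presses on something with over 40 N, if the wrist force passes 120 N, or if a joint passes its speed limit or range.

### The arm

A 6-joint arm with a two-finger parallel gripper is mounted at the origin on the work surface. World frame = base frame: x ahead of the robot, y to its left, z up, the work surface at z = 0. Lengths are in mm, angles in rad, forces in N, time in s.
With the tool pointing down it reaches from about 400 to 925 mm from the base axis. Payload 12.5 kg.
Tool frame: the origin (TCP) lies on the centre line of the jaws, within the pads' length; the fingertips stand 8 mm ahead of it and the grasp point (between the pads) lies 11 mm behind it; z points along the fingers, x is the direction in which the jaws open and shut, and the axes are right-handed (so a half turn about z gives the same grasp; the last joint's range is limited). The gripper opens to 95 mm and grips with 3 to 60 N. Pads are 20 mm wide; open, the fingers measure 119 mm over their backs; the gripper's body (75 mm by 180 mm) begins 59 mm behind the grasp point.
Start: joints at [1.073, 0.491, 1.559, -0, 1.092, -0.106], TCP at [238.643, 577.664, 222.661] pointing down, gripper open.
Joint ranges: [-3.1, 3.1], [-0.84, 2.19], [0.05, 2.79], [-1.13, 4.28], [0.06, 2.93], [-2.69, 2.69]. Speed limits (rad/s): [2.22, 2.22, 2.79, 3.14, 3.14, 3.14].

### API

Orientations are given as [roll, pitch, yaw] about the fixed x, y, z axes, in that order (R = Rz(yaw) Ry(pitch) Rx(roll)).
In Python, from cell import env gives the robot as it stands. The module is installed in compiled form; this text tells all that it offers.
- The arm moves only by the tool send_rows, never from a script. Its argument "moves" is a list that holds one entry, the list of rows, each a list of 6 numbers: the shift along the tool's x, y, z as a fraction of full scale, then the turn, a rotation vector about the tool's x, y, z as a fraction of full scale. A call has 1 to 12 rows; each row is the pose to reach, as a shift and turn from the pose commanded when the call began, along the tool's axes at that moment; what a row does not reach only later rows make up. Full scale, the value 1, is 0.3 m for a shift and 90 degrees for a turn. A row lasts 1/12 s, in which the tool goes at most 41.7 mm and 7.16 degrees, less where a joint would pass 70% of its speed; a pose out of reach is approached as far as the arm can. A call with a number of a shift or a turn outside -1 to 1 is refused whole. A call with a gripper value outside its range is refused whole. "grip" is the gripper's target within -1 to 1 (shut at 1, half-way at 0, fully open at -1), set as the call begins (left out, the last holds). The fingers move at their own pace and stop on an object; the grip force is fixed at half the most. Time passes only in rows, so rows that repeat a pose let the fingers close. It gives the time, the measured TCP pose, the force and the opening at its end, in the units of the state.
- env.state(): the state, without advancing time (a new reading comes with each control period).
- env.read_camera(name): name is "scene" or "side" or "wrist"; returns a dict with "image" (420x560x3 uint8, red, green, blue), "mtx" (3x3 intrinsics, pixels), "T" (4x4, takes a point from camera to world coordinates); the wrist camera has in their place "mount" (4x4, takes a point from camera to tool coordinates, whose origin is the TCP and whose axes are the tool frame's). Camera axes: x right, y up, looking along -z (the intrinsics and any distortion apply to the point x, -y, -z); pixel columns grow to the right and rows downward; lengths in mm; the calibration is good to about 2 mm. A picture is of the moment at which its call begins: read the wrist's pose just before it. There is no depth.
- env.job_done(): hands the job in, once; it reports no verdict.
Trained networks look in the newest picture that a camera, given by its name, has taken for a name from the list of things; names that differ only in an ending like _2 or _b are one class to them, and where a whole thing is asked for, a point or a joint stands for the part that bears it (a point fixed in the world has none). Each returns a list of dicts, best first, with "confidence" (0 to 1); they miss things now and then, are a little off and sometimes report something else, mostly with a low value. They report only what shows in the picture. A call takes as long as a camera call.
- env.look_for(camera, thing): "xy" ([column, row] in pixels, amid what is visible of it).
- env.outline_of(camera, thing): "region" (420x560 bool, what is visible of it) and "xy" ([column, row] in pixels, amid what is visible of it).
The state is a dict: "t": time; "joints": joint angles; "qvel": joint speeds; "tau": joint torques, N m; "eef_pos": TCP position; "tcp_rot": TCP orientation; "ft_force": force on the tool from outside, world axes, zero at the start; "moment": the same for the moment, N m; "opening": opening from 0.0 (shut) to 1.0 (fully open).
Only numpy, scipy, OpenCV 4.12 (cv2) and the standard library are available. Lean on these libraries where they do the work, as an engineer would, in place of code of your own. Each camera call takes 0.05 s, during which the arm holds its last target. There are 200 camera calls.

## Working session

There is one attempt and no reset: what is moved stays moved. The work goes in short steps, Python scripts to look and compute and a tool call to move; the robot and the scene stay as the last step left them, time stands still between calls to the robot, and variables do not carry over. Pictures are saved under pics/ and viewed, about 8 in all and at most 12, crops included, and the job is handed in when it is done.

Besides the shell and the picture viewer there is one more tool, called in YAML: its name, and indented under it one key for each argument. send_rows: Moves the arm, as the interface text tells. Its arguments: {"type":"object","properties":{"moves":{"type":"array","items":{"type":"array","items":{"type":"array","items":{"type":"number"}}}},"grip":{"type":"number"}},"required":["moves"]}

```bash
mkdir -p pics; cat > h.py <<'E'
import numpy as np, cv2
from cell import env
from scipy.spatial.transform import Rotation as R
def cam(name):
    s=env.state(); c=env.read_camera(name)
    if name=="wrist":
        T=np.eye(4);T[:3,:3]=R.from_euler('xyz',s["tcp_rot"]).as_matrix();T[:3,3]=s["eef_pos"]
        c["T"]=T@c["mount"]
    return c
def ray(c,xy,z):
    K=c["mtx"];d=np.array([(xy[0]-K[0,2])/K[0,0],-(xy[1]-K[1,2])/K[1,1],-1]);T=c["T"]
    d=T[:3,:3]@d;o=T[:3,3];return o+d*(z-o[2])/d[2]
def proj(c,p):
    T=c["T"];q=T[:3,:3].T@(np.asarray(p,float)-T[:3,3]);K=c["mtx"]
    return np.array([K[0,2]+K[0,0]*q[0]/-q[2],K[1,2]-K[1,1]*q[1]/-q[2]])
def save(c,n): cv2.imwrite(f"pics/{n}.png",c["image"][...,::-1])
E
python3 - <<'E'
from h import *
print(env.state())
for n in ["scene","side","wrist"]:
    c=cam(n);save(c,n+"0");print(n,c.keys(),c["mtx"].tolist(),c["T"].round(2).tolist())
    for t,z in [("crate",46),("coaster",5),("jar_black",60),("jar_red",60),("jar_yellow",60),("jar_blue",60),("board",14),("bed",14),("pen_red",21),("pen_yellow",21),("pen_blue",21),("wax_tin",22),("tape",22),("loupe",30),("brush",10),("graver",10)]:
        r=env.look_for(n,t)
        print(t,[(np.round(k["xy"],0).tolist(),round(k["confidence"],2),ray(c,k["xy"],z).round(0)[:2].tolist()) for k in r[:2]])
E
python3 -c "
import cv2,numpy as np
a=[cv2.imread(f'pics/{n}0.png') for n in('scene','side')]
"
```

```text
{'t': 0.0, 'joints': array([ 1.07341113e+00,  4.91573494e-01,  1.55946180e+00, -1.45148141e-05,
        1.09169726e+00, -1.05601247e-01]), 'qvel': array([ 0.00050273, -0.00011517, -0.00085477, -0.00165206, -0.00020423,
       -0.00032481]), 'tau': array([-1.11886304e-03, -6.12631202e+01, -2.58179140e+01,  6.92363572e-02,
        4.82474989e-02, -4.02597516e-05]), 'eef_pos': array([238.51611286, 577.43787937, 222.04883386]), 'tcp_rot': array([-3.14148530e+00,  1.13490811e-03,  1.17901914e+00]), 'ft_force': array([-0.64348037,  0.03433188,  0.88456835]), 'moment': array([-0.02487661,  0.0284519 , -0.00564691]), 'opening': 1.0002816630081701}
scene dict_keys(['image', 'mtx', 'T']) [[422.8099194721032, 0.0, 283.5124705157928], [0.0, 422.8099194721032, 192.20229204304215], [0.0, 0.0, 1.0]] [[-0.54, -0.65, 0.54, 1117.19], [0.84, -0.4, 0.36, 443.78], [-0.02, 0.65, 0.76, 843.95], [0.0, 0.0, 0.0, 1.0]]
crate [([175.0, 167.0], 0.91, [626.0, -224.0]), ([379.0, 267.0], 0.49, [621.0, 355.0])]
coaster [([272.0, 210.0], 0.78, [587.0, 53.0]), ([234.0, 265.0], 0.48, [764.0, 67.0])]
jar_black [([284.0
[... 1876 characters left out ...]
, ([206.0, 255.0], 0.36, [704.0, 159.0])]
loupe [([207.0, 256.0], 0.6, [700.0, 168.0]), ([303.0, 102.0], 0.24, [529.0, -355.0])]
brush [([372.0, 299.0], 0.77, [379.0, 224.0])]
graver [([349.0, 131.0], 0.65, [404.0, -263.0]), ([304.0, 128.0], 0.48, [522.0, -265.0])]
wrist dict_keys(['image', 'mtx', 'mount', 'T']) [[357.773700016802, 0.0, 280.94746068523614], [0.0, 357.773700016802, 208.70659592698033], [0.0, 0.0, 1.0]] [[0.38, -0.89, -0.23, 173.22], [0.92, 0.37, 0.09, 604.85], [0.0, -0.25, 0.97, 383.35], [0.0, 0.0, 0.0, 1.0]]
crate []
coaster []
jar_black []
jar_red []
jar_yellow []
jar_blue []
board []
bed []
pen_red []
pen_yellow []
pen_blue []
wax_tin []
tape []
loupe []
brush []
graver []
```

View pics/scene0.png

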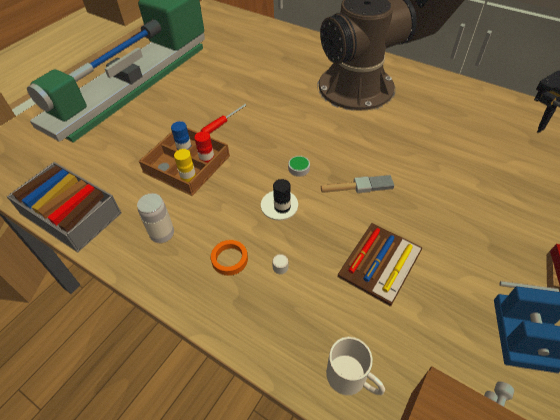

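View pics/side0.png

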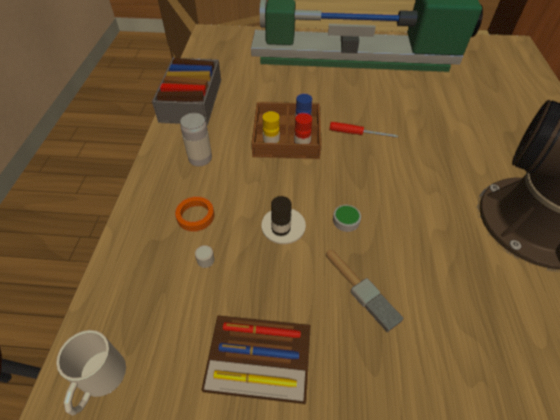

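The pictures show the yellow pen on the white bed (scene pixel 399,268; side 253,376), so the yellow jar is the one to fetch. The empty cell is the +x/-y one (about 610,-276), with yellow at about (607,-193) and the black jar at about (560,77). I'm moving to a viewpoint between the coaster and the crate.

send_rows:
  moves:
    - [[-0.1,0.12,-0.01,0,0,0.07],[-0.2,0.24,-0.02,0,0,0.14],[-0.3,0.36,-0.03,0,0,0.21],[-0.4,0.48,-0.04,0,0,0.28],[-0.5,0.6,-0.05,0,0,0.36],[-0.6,0.72,-0.06,0,0,0.44],[-0.7,0.84,-0.06,0,0,0.52],[-0.78,0.94,-0.06,0,0,0.6],[-0.78,0.94,-0.06,0,0,0.62],[-0.78,0.94,-0.06,0,0,0.62]]
  grip: -1

```text
t: 3.38
eef_pos: [412.1, 249.7, 240.9]
tcp_rot: [3.141, -0.001, 0.198]
ft_force: [-0.8, -0.0, 0.4]
opening: 0.999
```

send_rows:
  moves:
    - [[0.04,0.12,-0.01,0,0,0.07],[0.08,0.24,-0.02,0,0,0.14],[0.12,0.36,-0.03,0,0,0.21],[0.16,0.48,-0.04,0,0,0.28],[0.2,0.6,-0.05,0,0,0.36],[0.24,0.72,-0.06,0,0,0.44],[0.28,0.84,-0.06,0,0,0.52],[0.32,0.96,-0.06,0,0,0.6],[0.33,0.98,-0.06,0,0,0.62],[0.33,0.98,-0.06,0,0,0.62]]

```text
t: 4.22
eef_pos: [567.7, -15.7, 258.1]
tcp_rot: [3.142, 0.0, -0.773]
ft_force: [0.0, 0.8, -0.5]
opening: 1.004
```

```bash
python3 - <<'E'
from h import *
c=cam("wrist");save(c,"w1");s=env.state();print(s["eef_pos"],s["tcp_rot"],c["T"][:3,3])
np.savez("w1.npz",T=c["T"],mtx=c["mtx"])
for t,z in [("coaster",5),("jar_black",90),("crate",46),("jar_yellow",91)]:
    for k in env.outline_of("wrist",t)[:1]:
        ys,xs=np.nonzero(k["region"]);print(t,k["confidence"],np.round(k["xy"]),ray(c,k["xy"],z).round(),xs.min(),xs.max(),ys.min(),ys.max())
E
```

```text
[566.81324852 -14.29493805 258.1952385 ] [ 3.14138315e+00  7.21772618e-04 -7.68870134e-01] [616.21934656  35.003135   418.80680772]
coaster 0.75 [240. 147.] [559.  44.   5.] 188 271 94 179
jar_black 0.79 [215. 127.] [567.  70.  90.] 189 243 106 152
crate 0.75 [400. 250.] [ 611. -160.   46.] 317 464 210 352
jar_yellow 0.65 [431. 269.] [ 620. -173.   91.] 403 455 248 285
```

View pics/w1.png

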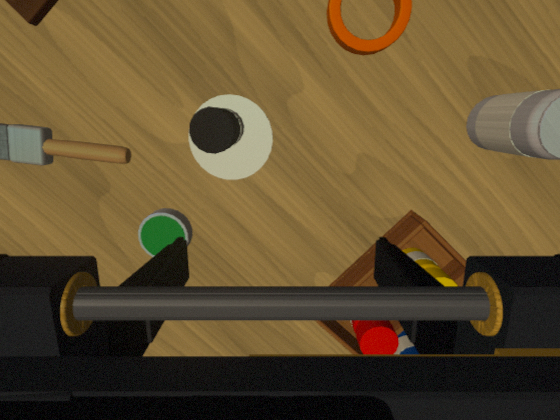

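The wrist view shows the coaster circle centred near (231,137), the black lid near (212,130), and the crate partly hidden at lower right. I'll compute the jar position and the tool shift.

```bash
cat >> h.py <<'E'
def shift(target,dyaw=0):
    s=env.state();Rm=R.from_euler('xyz',s["tcp_rot"]).as_matrix()
    return (Rm.T@(np.asarray(target)-s["eef_pos"])/300).round(3), s["eef_pos"].round(1), s["tcp_rot"].round(3)
E
python3 - <<'E'
from h import *
d=dict(np.load("w1.npz"));im=cv2.imread("pics/w1.png")
print("coaster",ray(d,(231,137),5),"lid",ray(d,(212,130),90))
g=im[90:165,180:260].max(2);m=(g<60).astype(np.uint8)
ys,xs=np.nonzero(m);print("dark bbox",xs.min()+180,xs.max()+180,ys.min()+90,ys.max()+90)
# best jar position: IoU of the projected dark mask hull with jar cylinder (both rims)
M=np.zeros(im.shape[:2],np.uint8);M[90:165,180:260]=m
w=((cv2.inRange(im,(150,150,150),(255,255,255))>0))
a=np.linspace(0,6.283,40)
best=(0,)
for x in np.arange(545,585,1.5):
  for y in np.arange(60,95,1.5):
    P=[proj(d,(x+21*np.cos(t),y+21*np.sin(t),z)) for t in a for z in (45,90)]
    H=np.zeros_like(M);cv2.fillConvexPoly(H,cv2.convexHull(np.array(P,np.float32)).astype(int),1)
    iou=(H&M).sum()/(H|M).sum()
    if iou>best[0]:best=(iou,x,y)
print(best)
for n in("scene","side"):
    c=cam(n);r=env.outline_of(n,"jar_black")
    if r:
        M2=r[0]["region"].astype(np.uint8);b=(0,)
        for x in np.arange(540,590,2):
          for y in np.arange(55,100,2):
            P=[proj(c,(x+21*np.cos(t),y+21*np.sin(t),z)) for t in a for z in (5,90)]
            H=np.zeros_like(M2);cv2.fillConvexPoly(H,cv2.convexHull(np.array(P,np.float32)).astype(int),1)
            iou=(H&M2).sum()/(H|M2).sum()
            if iou>b[0]:b=(iou,x,y)
        print(n,b)
print(shift((best[1],best[2],200)))
E
```

```text
coaster [559.79906472  58.66944379   5.        ] lid [563.63803346  69.99575885  90.        ]
dark bbox 190 239 107 152
(np.float64(0.8905472636815921), np.float64(564.5), np.float64(69.0))
scene (np.float64(0.9219015280135824), np.int64(566), np.int64(73))
side (np.float64(0.9240196078431373), np.int64(560), np.int64(69))
(array([-0.195, -0.193,  0.196]), array([566.5, -13.3, 258.9]), array([-3.141, -0.   , -0.767]))
```

send_rows:
  moves:
    - [[-0.08,-0.08,0.06,0,0,0],[-0.16,-0.155,0.14,0,0,0],[-0.2,-0.193,0.22,0,0,0],[-0.2,-0.193,0.32,0,0,0],[-0.2,-0.193,0.42,0,0,0],[-0.2,-0.193,0.52,0,0,0],[-0.2,-0.193,0.6,0,0,0],[-0.2,-0.193,0.64,0,0,0],[-0.2,-0.193,0.655,0,0,0],[-0.2,-0.193,0.655,0,0,0]]

```text
t: 5.5
eef_pos: [563.5, 69.6, 61.4]
tcp_rot: [3.141, 0.001, -0.768]
ft_force: [-0.0, -0.0, -0.5]
opening: 1.001
```

send_rows:
  moves:
    - [[0,0,0,0,0,0],[0,0,0,0,0,0],[0,0,0,0,0,0],[0,0,0,0,0,0],[0,0,0,0,0,0],[0,0,0,0,0,0],[0,0,0,0,0,0],[0,0,0,0,0,0]]
  grip: 1

```text
t: 6.17
eef_pos: [563.9, 69.4, 62.2]
tcp_rot: [-3.141, -0.0, -0.769]
ft_force: [0.1, 0.1, 0.0]
opening: 0.491
```

send_rows:
  moves:
    - [[0,0,0,0,0,0],[0,0,0,0,0,0],[0,0,0,0,0,0],[0,0,0,0,0,0],[0,0,0,0,0,0]]

```text
t: 6.58
eef_pos: [563.8, 69.4, 62.1]
tcp_rot: [-3.142, 0.0, -0.769]
ft_force: [0.3, 0.1, -0.1]
opening: 0.438
```

send_rows:
  moves:
    - [[0,0,-0.03,0,0,0],[0,0,-0.09,0,0,0],[0,0,-0.17,0,0,0],[0,0,-0.26,0,0,0],[0,0,-0.35,0,0,0],[0,0,-0.44,0,0,0],[0,0,-0.52,0,0,0],[0,0,-0.57,0,0,0],[0,0,-0.58,0,0,0]]

```text
t: 7.33
eef_pos: [564.5, 69.4, 239.5]
tcp_rot: [-3.138, -0.003, -0.769]
ft_force: [-0.1, -0.7, -1.6]
opening: 0.437
```

send_rows:
  moves:
    - [[0.03,0.04,0,0,0,0],[0.09,0.12,0,0,0,0],[0.16,0.22,0,0,0,0],[0.24,0.33,0,0,0,0],[0.32,0.44,0,0,0,0],[0.4,0.55,0,0,0,0],[0.48,0.66,0,0,0,0],[0.56,0.77,0,0,0,0],[0.64,0.87,0,0,0,0],[0.69,0.94,0,0,0,0],[0.71,0.97,0,0,0,0],[0.71,0.97,0,0,0,0]]

```text
t: 8.33
eef_pos: [513.8, -289.7, 235.1]
tcp_rot: [3.141, 0.001, -0.772]
ft_force: [0.1, 0.4, -2.5]
opening: 0.437
```

```bash
python3 - <<'E'
from h import *
s=env.state();print(s["eef_pos"],s["tcp_rot"],s["opening"])
for n in ("scene","side","wrist"):
    c=cam(n);save(c,n+"2");d={"T":c["T"],"mtx":c["mtx"]}
    for t in ("crate","jar_red","jar_yellow","jar_blue"):
        r=[k for k in env.outline_of(n,t) if k["confidence"]>.3]
        if r: d[t]=r[0]["region"];print(n,t,r[0]["confidence"],np.round(r[0]["xy"]))
    np.savez(n+"2.npz",**d)
E
```

```text
[ 513.78366608 -289.72355771  235.13902128] [ 3.14131219e+00  1.31584668e-03 -7.71558417e-01] 0.4373595023964483
scene crate 0.79 [176. 166.]
scene jar_red 0.63 [204. 146.]
scene jar_yellow 0.57 [184. 168.]
scene jar_blue 0.7 [182. 134.]
side crate 0.81 [282. 138.]
side jar_red 0.58 [302. 126.]
side jar_yellow 0.69 [269. 128.]
side jar_blue 0.72 [302. 101.]
wrist crate 0.72 [295. 110.]
wrist jar_red 0.56 [226. 114.]
wrist jar_yellow 0.6 [293.  49.]
wrist jar_blue 0.64 [296. 182.]
```

View pics/wrist2.png

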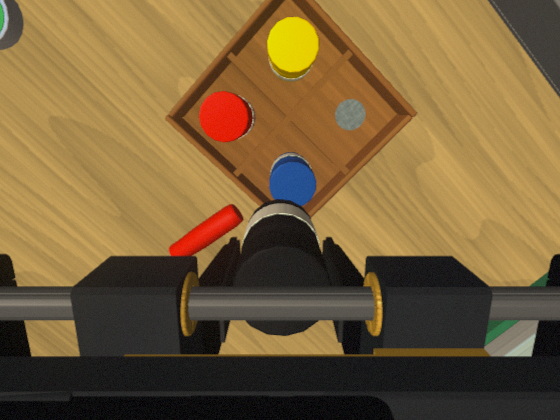

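The crate is clearly visible: felt disc (empty cell) at (350,115), left and right corners at (166,118) and (416,114), lids at yellow (292,45), red (225,117) and blue (293,183).

```bash
python3 - <<'E'
from h import *
d=dict(np.load("wrist2.npz"))
for n,p,z in [("felt",(350,114.5),6),("L",(166,118),46),("R",(416,114),46),("yellow",(292.5,45),91),("red",(225,117),91),("blue",(293,183),91)]: print(n,ray(d,p,z).round(1))
L,Rr=ray(d,(166,118),46),ray(d,(416,114),46)
C=(L+Rr)/2;v=(Rr-L)[:2];print("C",C,np.linalg.norm(v),172*2**.5,"yaw",np.degrees(np.arctan2(v[1],v[0]))+45)
a=np.linspace(0,6.283,40)
for n in("scene","side"):
  d=dict(np.load(n+"2.npz"))
  for j in("jar_yellow","jar_red"):
    M2=d[j].astype(np.uint8);b=(0,)
    x0=(610,-190) if j=="jar_yellow" else (533,-203)
    for x in np.arange(-20,21,2)+x0[0]:
      for y in np.arange(-20,21,2)+x0[1]:
        P=[proj(d,(x+21*np.cos(t),y+21*np.sin(t),z)) for t in a for z in (40,91)]
        H=np.zeros_like(M2);cv2.fillConvexPoly(H,cv2.convexHull(np.array(P,np.float32)).astype(int),1)
        iou=(H&M2).sum()/(H|M2).sum()
        if iou>b[0]:b=(round(iou,2),x,y)
    print(n,j,b)
print(shift((610,-280,190)))
E
```

```text
felt [ 617.1 -285.5    6. ]
L [ 483.6 -161.3   46. ]
R [ 656.8 -323.6   46. ]
yellow [ 607.7 -203.3   91. ]
red [ 529.6 -204.4   91. ]
blue [ 531.9 -283.7   91. ]
C [ 570.22790587 -242.44784835   46.        ] 237.35993151624248 243.24473272817235 yaw 1.8678345354618244
scene jar_yellow (np.float64(0.78), np.int64(622), np.int64(-188))
scene jar_red (np.float64(0.82), np.int64(535), np.int64(-195))
side jar_yellow (np.float64(0.87), np.int64(604), np.int64(-186))
side jar_red (np.float64(0.85), np.int64(527), np.int64(-191))
(array([ 0.21 , -0.24 ,  0.154]), array([ 514.7, -287.8,  236.1]), array([-3.141,  0.   , -0.769]))
```

send_rows:
  moves:
    - [[0.03,-0.03,0,0,0,0],[0.09,-0.1,0,0,0,0],[0.16,-0.17,0,0,0,0],[0.21,-0.225,0.02,0,0,0],[0.228,-0.244,0.06,0,0,0],[0.228,-0.244,0.14,0,0,0],[0.228,-0.244,0.23,0,0,0],[0.228,-0.244,0.33,0,0,0],[0.228,-0.244,0.42,0,0,0],[0.228,-0.244,0.5,0,0,0],[0.228,-0.244,0.54,0,0,0],[0.228,-0.244,0.55,0,0,0]]

```text
t: 10.08
eef_pos: [613.3, -282.4, 68.4]
tcp_rot: [3.141, 0.004, -0.769]
ft_force: [0.2, 0.4, -1.2]
opening: 0.439
```

send_rows:
  moves:
    - [[0,0,0.004,0,0,0],[0,0,0.008,0,0,0],[0,0,0.012,0,0,0],[0,0,0.015,0,0,0],[0,0,0.017,0,0,0],[0,0,0.017,0,0,0]]

```text
t: 10.58
eef_pos: [614.8, -282.9, 66.5]
tcp_rot: [-3.141, -0.001, -0.769]
ft_force: [0.7, -0.2, -1.3]
opening: 0.437
```

send_rows:
  moves:
    - [[0,0,0.002,0,0,0],[0,0,0.004,0,0,0],[0,0,0.005,0,0,0],[0,0,0.005,0,0,0],[0,0,0.005,0,0,0]]

```text
t: 11.0
eef_pos: [614.7, -282.8, 64.5]
tcp_rot: [-3.142, 0.0, -0.769]
ft_force: [-0.2, -0.3, -1.0]
opening: 0.436
```

send_rows:
  moves:
    - [[0,0,0.002,0,0,0],[0,0,0.004,0,0,0],[0,0,0.004,0,0,0],[0,0,0.004,0,0,0]]

```text
t: 11.33
eef_pos: [614.7, -282.8, 63.3]
tcp_rot: [-3.142, 0.0, -0.769]
ft_force: [-0.1, 0.1, -1.8]
opening: 0.44
```

send_rows:
  moves:
    - [[0,0,0.001,0,0,0],[0,0,0.002,0,0,0],[0,0,0.003,0,0,0],[0,0,0.003,0,0,0]]

```text
t: 11.67
eef_pos: [614.7, -282.8, 63.0]
tcp_rot: [-3.141, -0.0, -0.769]
ft_force: [-1.8, 2.3, 4.9]
opening: 0.436
```

send_rows:
  moves:
    - [[0,0,0,0,0,0],[0,0,0,0,0,0],[0,0,0,0,0,0],[0,0,0,0,0,0],[0,0,0,0,0,0],[0,0,0,0,0,0],[0,0,0,0,0,0],[0,0,0,0,0,0],[0,0,0,0,0,0]]
  grip: -1

```text
t: 12.42
eef_pos: [614.7, -282.8, 62.4]
tcp_rot: [-3.141, 0.0, -0.769]
ft_force: [0.5, 0.0, -0.4]
opening: 0.981
```

send_rows:
  moves:
    - [[0,0,-0.04,0,0,0],[0,0,-0.1,0,0,0],[0,0,-0.2,0,0,0],[0,0,-0.3,0,0,0],[0,0,-0.4,0,0,0],[0,0,-0.5,0,0,0],[0,0,-0.57,0,0,0],[0,0,-0.58,0,0,0]]

```text
t: 13.08
eef_pos: [615.7, -283.3, 242.2]
tcp_rot: [-3.14, -0.007, -0.769]
ft_force: [-0.2, 0.8, -0.5]
opening: 1.0
```

```bash
python3 - <<'E'
from h import *
c=cam("side");save(c,"side3")
print(ray(c,(196,118),100),ray(c,(198,162),0))
s=env.state();print(s["eef_pos"],s["tcp_rot"],s["t"],s["joints"])
cv2.imwrite("pics/side3c.png",cv2.resize(c["image"][60:260,140:400,::-1],None,fx=3,fy=3,interpolation=cv2.INTER_CUBIC))
E
```

```text
[ 782.98929345 -171.83423042  100.        ] [ 784.13009544 -124.90363108    0.        ]
[ 615.29615203 -283.09281989  240.21752653] [-3.14021127 -0.00505495 -0.76868768] 13.1333 [-5.28722346e-01  5.50762582e-01  1.40050876e+00  1.51532312e-04
  1.18508290e+00  2.39905202e-01]
```

View pics/side3c.png

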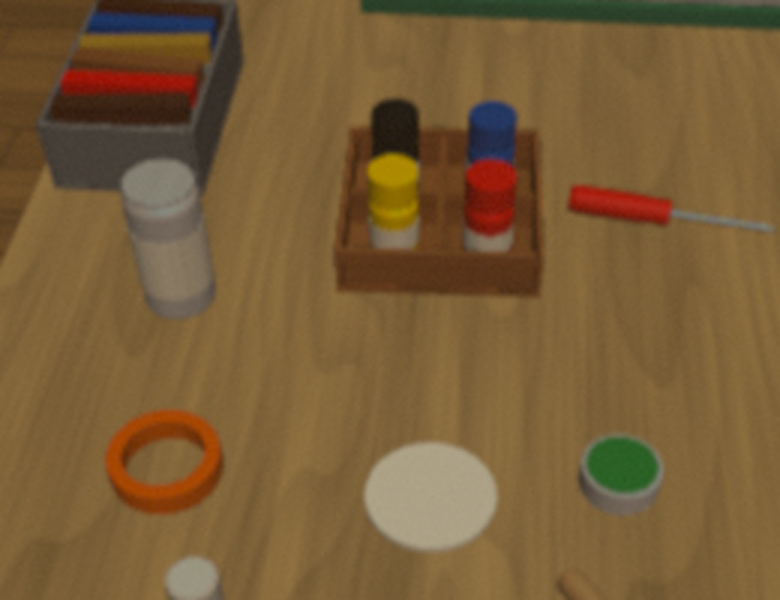

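Black now stands upright in the last cell, with the other jars undisturbed. Next I'll turn the jaws to the other diagonal above the yellow jar.

send_rows:
  moves:
    - [[-0.02,-0.02,0,0,0,-0.05],[-0.05,-0.05,0,0,0,-0.13],[-0.1,-0.09,0,0,0,-0.21],[-0.15,-0.13,0,0,0,-0.29],[-0.19,-0.17,0,0,0,-0.37],[-0.203,-0.179,0,0,0,-0.45],[-0.203,-0.179,0,0,0,-0.53],[-0.203,-0.179,0,0,0,-0.61],[-0.203,-0.179,0,0,0,-0.69],[-0.203,-0.179,0,0,0,-0.77],[-0.203,-0.179,0,0,0,-0.85],[-0.203,-0.179,0,0,0,-0.92]]

```text
t: 14.13
eef_pos: [607.8, -201.7, 235.4]
tcp_rot: [-3.14, 0.001, 0.683]
ft_force: [0.0, -0.5, 0.0]
opening: 0.999
```

send_rows:
  moves:
    - [[0,0,0,0,0,-0.03],[0,0,0,0,0,-0.03]]

```text
t: 14.3
eef_pos: [607.8, -201.7, 235.5]
tcp_rot: [-3.14, 0.001, 0.726]
ft_force: [-0.5, -0.2, 0.5]
opening: 0.998
```

```bash
python3 - <<'E'
from h import *
c=cam("wrist");save(c,"w4");print(shift((608.5,-202,64)))
print(proj(c,(608.5,-202,91)))
r=env.outline_of("wrist","coaster")[:1]
for k in r:
    (x,y),rr=cv2.minEnclosingCircle(np.argwhere(k["region"])[:,::-1].astype(np.float32));print(k["confidence"],k["xy"],(x,y),rr,ray(c,(x,y),5))
E
```

```text
(array([0.001, 0.003, 0.572]), array([ 607.9, -201.7,  235.6]), array([-3.14e+00,  1.00e-03,  7.22e-01]))
[281.10387357 200.80809605]
0.58 [232.4, 176.3] (225.68524169921875, 185.1753692626953) 118.3574447631836 [ 564.02321982 -244.42949468    5.        ]
```

View pics/w4.png

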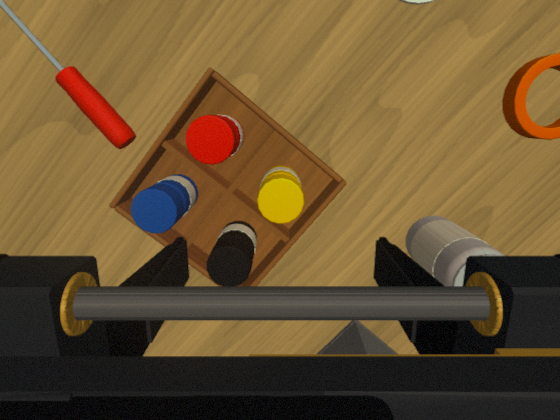

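The yellow lid sits at (281,201), exactly where predicted, so the position is confirmed. Descending and gripping.

send_rows:
  moves:
    - [[0,0,0.05,0,0,0],[0,0,0.13,0,0,0],[0,0,0.22,0,0,0],[0,0,0.31,0,0,0],[0,0,0.4,0,0,0],[0,0,0.48,0,0,0],[0,0,0.54,0,0,0],[0,0,0.565,0,0,0],[0,0,0.572,0,0,0],[0,0,0.572,0,0,0],[0,0,0.572,0,0,0]]

```text
t: 15.32
eef_pos: [608.7, -202.1, 65.9]
tcp_rot: [3.14, -0.001, 0.723]
ft_force: [0.4, 1.1, 0.1]
opening: 1.003
```

send_rows:
  moves:
    - [[0,0,0,0,0,0],[0,0,0,0,0,0],[0,0,0,0,0,0],[0,0,0,0,0,0],[0,0,0,0,0,0],[0,0,0,0,0,0],[0,0,0,0,0,0],[0,0,0,0,0,0],[0,0,0,0,0,0],[0,0,0,0,0,0],[0,0,0,0,0,0],[0,0,0,0,0,0]]
  grip: 1

```text
t: 16.32
eef_pos: [608.2, -201.9, 64.7]
tcp_rot: [-3.141, -0.0, 0.723]
ft_force: [0.2, -0.7, -0.7]
opening: 0.439
```

send_rows:
  moves:
    - [[0,0,-0.03,0,0,0],[0,0,-0.09,0,0,0],[0,0,-0.17,0,0,0],[0,0,-0.26,0,0,0],[0,0,-0.35,0,0,0],[0,0,-0.42,0,0,0],[0,0,-0.46,0,0,0],[0,0,-0.47,0,0,0],[0,0,-0.47,0,0,0]]

```text
t: 17.07
eef_pos: [608.4, -201.9, 206.9]
tcp_rot: [3.14, -0.001, 0.723]
ft_force: [-0.3, -0.3, -1.1]
opening: 0.441
```

```bash
python3 - <<'E'
from h import *
c=cam("side")
for k in env.outline_of("side","coaster")[:1]:
    (x,y),(a,b),_=cv2.fitEllipse(np.argwhere(k["region"])[:,::-1].astype(np.float32));print(k["confidence"],(x,y),ray(c,(x,y),5),ray(c,(283.7,225),5))
print(shift((560,59,206)))
E
```

```text
0.92 (283.3685302734375, 225.68772888183594) [555.88890342  61.20151968   5.        ] [555.30096757  59.27716259   5.        ]
(array([ 0.456, -0.757, -0.002]), array([ 607.9, -201.7,  205. ]), array([-3.14 ,  0.   ,  0.723]))
```

send_rows:
  moves:
    - [[0.02,-0.034,0,0,0,0],[0.06,-0.1,0,0,0,0],[0.11,-0.186,0,0,0,0],[0.165,-0.28,0,0,0,0],[0.22,-0.372,0,0,0,0],[0.275,-0.465,0,0,0,0],[0.33,-0.558,0,0,0,0],[0.385,-0.65,0,0,0,0],[0.425,-0.72,0,0,0,0],[0.447,-0.757,0,0,0,0],[0.452,-0.765,0,0,0,0],[0.452,-0.765,0,0,0,0]]

```text
t: 18.17
eef_pos: [557.8, 60.3, 205.5]
tcp_rot: [-3.141, 0.0, 0.725]
ft_force: [0.3, -0.4, -1.1]
opening: 0.435
```

send_rows:
  moves:
    - [[0,0,0.03,0,0,0],[0,0,0.08,0,0,0],[0,0,0.15,0,0,0],[0,0,0.22,0,0,0],[0,0,0.29,0,0,0],[0,0,0.36,0,0,0],[0,0,0.41,0,0,0],[0,0,0.44,0,0,0],[0,0,0.45,0,0,0],[0,0,0.45,0,0,0],[0,0,0.45,0,0,0]]

```text
t: 19.08
eef_pos: [558.3, 59.5, 71.2]
tcp_rot: [3.141, -0.001, 0.723]
ft_force: [1.2, -0.0, -1.0]
opening: 0.433
```

send_rows:
  moves:
    - [[0,0,0.005,0,0,0],[0,0,0.01,0,0,0],[0,0,0.014,0,0,0],[0,0,0.017,0,0,0],[0,0,0.019,0,0,0],[0,0,0.019,0,0,0],[0,0,0.019,0,0,0]]

```text
t: 19.67
eef_pos: [557.9, 60.0, 65.2]
tcp_rot: [-3.142, -0.0, 0.724]
ft_force: [-0.1, -1.0, -1.1]
opening: 0.44
```

send_rows:
  moves:
    - [[0,0,0.001,0,0,0],[0,0,0.002,0,0,0],[0,0,0.003,0,0,0],[0,0,0.003,0,0,0],[0,0,0.003,0,0,0]]

```text
t: 20.08
eef_pos: [558.0, 59.9, 64.2]
tcp_rot: [-3.142, -0.0, 0.723]
ft_force: [-0.1, 0.3, -1.4]
opening: 0.441
```

send_rows:
  moves:
    - [[0,0,0.001,0,0,0],[0,0,0.002,0,0,0],[0,0,0.003,0,0,0],[0,0,0.003,0,0,0],[0,0,0.003,0,0,0]]

```text
t: 20.5
eef_pos: [558.0, 59.9, 63.7]
tcp_rot: [3.141, -0.0, 0.723]
ft_force: [-1.3, -0.8, 4.9]
opening: 0.439
```

Contact felt, so I'll release and retreat straight up.

send_rows:
  moves:
    - [[0,0,0,0,0,0],[0,0,0,0,0,0],[0,0,0,0,0,0],[0,0,0,0,0,0],[0,0,0,0,0,0],[0,0,0,0,0,0],[0,0,0,0,0,0],[0,0,0,0,0,0],[0,0,0,0,0,0],[0,0,0,0,0,0]]
  grip: -1

```text
t: 21.33
eef_pos: [557.9, 59.9, 63.3]
tcp_rot: [-3.142, -0.0, 0.723]
ft_force: [0.2, 0.6, -0.6]
opening: 0.994
```

send_rows:
  moves:
    - [[0,0,-0.04,0,0,0],[0,0,-0.1,0,0,0],[0,0,-0.2,0,0,0],[0,0,-0.3,0,0,0],[0,0,-0.4,0,0,0],[0,0,-0.5,0,0,0],[0,0,-0.57,0,0,0],[0,0,-0.6,0,0,0],[0,0,-0.6,0,0,0]]

```text
t: 22.08
eef_pos: [558.5, 59.9, 245.0]
tcp_rot: [3.139, -0.003, 0.723]
ft_force: [-0.3, -0.0, -0.4]
opening: 1.0
```

```bash
python3 - <<'E'
from h import *
c=cam("side");w=cam("wrist");s=env.state();print(s["eef_pos"],s["opening"],s["t"])
cv2.imwrite("pics/end.png",np.hstack([cv2.resize(c["image"][80:400,140:400],(390,480)),cv2.resize(w["image"],(400,300))[:, :400] if 0 else cv2.copyMakeBorder(cv2.resize(w["image"],(400,300)),0,180,0,0,0)])[...,::-1])
E
```

```text
[557.5145995   59.89871011 242.22990766] 1.0045610491248997 22.1833
```

View pics/end.png

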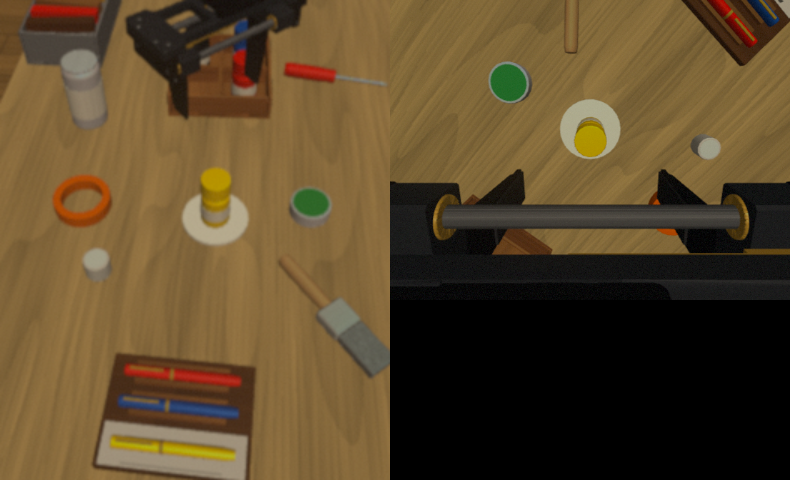

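The yellow jar stands upright, well inside the coaster, and the gripper is clear. Handing in.

```bash
python3 -c "
from h import *
print(env.job_done(), env.state()['t'])"
```

```text
the job is handed in; nothing more can be done
the job is handed in; nothing more can be done
```

The job is done and handed in. The pen on the white bed was yellow, so I put the black jar in the crate's empty cell first. I then moved the yellow jar onto the coaster, using about 22 s of the 56 s allowed.

- **Setting down:** I lowered both jars slowly until I felt light contact (about 5 N), then released them and lifted straight up.
- **Black jar:** A side picture taken after its release showed it upright in its cell, with the red, blue and yellow jars in place. A later wrist picture showed the same.
- **Yellow jar:** The last side and wrist pictures show it upright near the middle of the coaster and wholly on it. The pens and the other things in view looked where they were.
- **Not seen at the end:** In those last pictures the gripper hid most of the crate, so I did not look at the black jar again just before handing in.
- **Disagreements:** Rough outline fits from the scene and side cameras put the yellow jar up to about 20 mm from the wrist camera's estimate. The close-up wrist picture agreed with the wrist estimate, so I used that one. The coaster estimates differed by about 4 mm.

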